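Pin the pivot shaft of the burger press

ROBOT

A 6-joint arm with a two-finger parallel gripper is mounted at the origin on the work surface. World frame = base frame: x ahead of the robot, y to its left, z up, the work surface at z = 0. Lengths are in m, angles in degrees, forces in N, time in s.
With the tool pointing down it reaches from about 0.325 to 0.85 m from the base axis. Payload 15.5 kg.
Tool frame: the origin (TCP) lies midway between the tips of the shut fingers; the grasp point (between the pads) lies 19 mm behind it; z points along the fingers, y is the line along which they close (so a half turn about z gives the same grasp; the last joint's range is limited). The gripper opens to 91 mm and grips with 3 to 60 N. Pads are 32 mm wide; open, the fingers measure 118 mm over their backs; the gripper's body (76 mm by 178 mm) begins 60 mm behind the grasp point.
Start: joints at [-73.596, 28.281, 77.091, -0, 74.628, -5.472], TCP at [0.233, -0.58, 0.214] pointing down, gripper open.
Joint ranges: [-166.48, 166.48], [-47.26, 123.95], [12.59, 153.08], [-70.14, 250.14], [6.76, 159.57], [-176.63, 176.63]. Speed limits (degrees/s): [108.29, 108.29, 147.25, 172.46, 172.46, 172.46].

INTERFACE

Orientations are given as a 3x3 rotation matrix whose columns are the frame's x, y, z axes.
In Python, from bench import ctrl gives the robot as it stands. The module is installed in compiled form; this text tells all that it offers. Calls block until the motion is done:
- ctrl.goto(position, orientation): joint-space move of the TCP to a pose.
- ctrl.move_l(position, vel=0.15, ori=None, contact_N=None): straight line of the TCP; ori=None keeps the orientation; vel is the mean speed in m/s. With contact_N (N) it stops when the force on the tool has changed by that much, and returns True; else False.
- ctrl.movej(angles): joint-space move.
- ctrl.command_gripper(opening): opening from 0.0 (shut) to 1.0 (fully open); the grip force is fixed at half the most; returns when the fingers have stopped.
- ctrl.sleep(seconds).
- ctrl.ik(position, orientation): joint angles nearest the present ones, or None.
- ctrl.read_camera(name): name is "side" or "top" or "wrist"; returns the picture (400x640x3 uint8, blue, green, red); there is no depth.
- ctrl.camera_params(name): a dict with "fx", "fy", "cx", "cy" (pixels), "D" ([k1, k2, p1, p2, k3] as OpenCV has them; the pictures are not rectified), "pose" (4x4, takes a point from camera to world coordinates); the wrist camera has in their place "T_tool_cam" (4x4, takes a point from camera to tool coordinates, whose origin is the TCP and whose axes are the flange's). Camera axes: x right, y up, looking along -z (the intrinsics and any distortion apply to the point x, -y, -z); pixel columns grow to the right and rows downward; lengths in m; the calibration is good to about 2 mm. A picture is of the moment at which its call begins: read the wrist's pose just before it. camera_params takes no time and is no camera call.
A pose or a line that the arm cannot do raises ctrl.MotionError and nothing moves.
- ctrl.sign_off(): hands the job in; it is judged then, once.
Readings, each from a call of its own:
- ctrl.current_t(): time.
- ctrl.current_q(): joint angles.
- ctrl.current_dq(): joint speeds.
- ctrl.current_effort(): joint torques, N m.
- ctrl.current_tool_pos(): TCP position.
- ctrl.current_eef_rot(): TCP orientation.
- ctrl.current_contact_force(): force on the tool from outside, world axes, zero at the start.
- ctrl.current_wrist_torque(): the same for the moment, N m.
- ctrl.current_grip_width(): opening from 0.0 (shut) to 1.0 (fully open).
- ctrl.current_grasp_force(): force on a finger pad.
Only numpy, scipy, OpenCV 4.12 (cv2) and the standard library are available. Lean on these libraries where they do the work, as an engineer would, in place of code of your own. Each camera call takes 0.05 s, during which the arm holds its last target. There are 200 camera calls.

TASK

The burger press on the pass is back from the wash with its pivot shaft slid roughly into place but nothing to keep it there. Take the linchpin (the pin with the wire ring) out of the white parts block, feel it gently down through the cross hole in the shaft until its head sits on the shaft with the open ring pointing out past the shaft's end, then swing the ring over the end and down until it snaps against the pin, and let go. Never load the press with more than 25 N, and leave the other things on the counter where they are.

Things in the scene. Friction and masses are not known exactly. Their poses are not given: they have to be found in the camera images.
- linchpin: loose steel linchpin, 0.1 kg, upright in one of the parts block's three holes (which one varies). Origin: middle of the underside of its head (the shoulder), z up. Head 16 x 16 mm, up to z = 30 mm. Shank Ø10 down to z = -48 mm, its blunt nose chamfered to Ø8.8 over the last 2 mm. Its wire ring sticks out along +x. Grip the head across its y faces, fingertips above z = 9 mm to clear the wire
- ring_pivot (a point): the ring's pivot, inside the pin's head 6 mm above the shoulder; the ring turns about the pin's y. Ring of Ø4.5 mm wire, 42 mm wide over the wire, 33.5 mm clear inside, its outer end 50 mm from the pivot
- lock_ring (a joint): swing of the ring, rad: 0 open (out along the pin's +x, leaning 0.08 up), 1.5 fully over (down, its end against the shank near the nose). Sprung over centre: below 0.75 it springs back open, above 0.75 it snaps over by itself. Pushing down on its outer end takes about 2 N at first, less towards the middle. It stays open while the pin is carried
- ring_bow (a point): the middle of the wire at the ring's outer end, 48 mm from the pivot; moves with the ring
- press: hand-lever burger press, cast aluminium and steel, fixed; base plate 270 x 150 mm. Origin: centre of its underside, z up. Mould, stem and lever lie in front (-x), the lever along y = 0 up to z = 190 mm; behind, two cheeks with bosses (to y = +-40 mm, z = 178 mm) carry the pivot shaft, which lies along the press's y at x = 70 mm, z = 150 mm
- shaft_axis (a point): the middle of the pivot shaft's span, at (70, 0, 150) mm in the press, with its axes; fixed to the press. At its -y end the shaft (Ø24) is milled to a flat tongue, 24 mm wide along x and 20 mm thick (z = 140 to 160 mm in the press). The cross hole, Ø11.5 with a 0.8 mm chamfer, goes straight down through the tongue, midway across; the tongue runs 14 mm past the hole's middle to the shaft's end
- pin_station (a point): point fixed to the press, at (70, -64, 160) mm in it, its axes: on the tongue's flat top, at the inner stop of the hole's span. The shaft floats endways: at the start the hole's middle lies 3 to 20 mm from here along -y (not measured); it slides 0 to 20 mm under about 3.5 N, never turns. The pin's shoulder goes on the tongue's top, its +x (open ring) along the press's -y, within 0.2 rad
- parts_block: white plastic block 215 x 72 x 60 mm, fixed; origin: centre of its underside. Holes Ø12, 53 mm deep, in its top at x = -70, 0 and +70 mm; a part in a hole rests with its head on the block's top
- thumb_screw: loose steel thumb screw, plain Ø10 shank with a round knurled head Ø26 x 20 mm; stands in another hole of the block; origin under its head. Not needed here
- clevis_pin: loose plain steel pin, Ø10 shank with a thin disc head Ø20 x 6 mm and no ring; stands in the third hole of the block; origin under its head. Not needed here
- ticket_spike: brass ticket spike, base Ø60 x 34 mm with a thin upright needle to 152 mm; origin under its middle. Bystander
- pepper_mill: dark wooden pepper mill Ø58 x 168 mm, origin under its middle. Bystander
- sauce_bottle: clear sauce bottle Ø60 x 170 mm, origin under its middle. Bystander
- ramekin: white ramekin, rim Ø84, 45 mm high, origin under its middle. Bystander
- steel_cup: open steel cup Ø90 x 75 mm, origin under its middle. Bystander

How it is judged:
By the outcome, as a careful person would: the job done as asked, in the order asked, and still so for the second after the job is handed in, with the robot touching nothing.
It also fails if it takes over 61 s, if anything falls off the work surface, if the arm or the gripper's body presses on something with over 40 N, if the wrist force passes 120 N, or if a joint passes its speed limit or range.

## Working session

There is one attempt and no reset: what is moved stays moved. The work goes in short steps, each a Python script; the robot and the scene stay as the last script left them, time stands still between calls to the robot, and variables do not carry over. Pictures are saved under pics/ and viewed, at most 10 in all, crops included, and the job is handed in when it is done.

```bash
mkdir -p pics
cat > h.py <<'E'
import numpy as np, cv2
from bench import ctrl
def cam(name):
    p=ctrl.camera_params(name)
    if name=="wrist":
        T=np.eye(4);T[:3,:3]=np.array(ctrl.current_eef_rot());T[:3,3]=ctrl.current_tool_pos();P=T@np.array(p["T_tool_cam"])
    else: P=np.array(p["pose"])
    K=np.array([[p["fx"],0,p["cx"]],[0,p["fy"],p["cy"]],[0,0,1.]])
    return K,np.array(p["D"],float),P
def ray(C,uv):
    K,D,P=C
    n=cv2.undistortPoints(np.array(uv,float).reshape(-1,1,2),K,D).reshape(-1,2)
    d=np.c_[n[:,0],-n[:,1],-np.ones(len(n))]@P[:3,:3].T
    return P[:3,3],d
def onz(C,uv,z):
    o,d=ray(C,uv); return o+d*((z-o[2])/d[:,2])[:,None]
def proj(C,X):
    K,D,P=C
    X=(np.atleast_2d(X)-P[:3,3])@P[:3,:3]
    X=X*[1,-1,-1]
    return cv2.projectPoints(X.reshape(-1,1,3),np.zeros(3),np.zeros(3),K,D)[0].reshape(-1,2)
def tri(C1,u1,C2,u2):
    A=np.zeros((3,3));b=np.zeros(3)
    for C,u in((C1,u1),(C2,u2)):
        o,d=ray(C,u);d=d[0]/np.linalg.norm(d[0]);M=np.eye(3)-np.outer(d,d);A+=M;b+=M@o
    return np.linalg.solve(A,b)
E
python3 - <<'E'
from h import *
for n in("top","side","wrist"):
    C=cam(n);cv2.imwrite(f"pics/{n}0.png",ctrl.read_camera(n));print(n,C[2].round(3).tolist(),C[0][0,0],C[1])
print(ctrl.current_eef_rot(), ctrl.current_contact_force())
E
```

```text
top [[-0.018, 0.984, -0.176, 0.312], [-1.0, -0.016, 0.012, 0.046], [0.009, 0.177, 0.984, 1.627], [0.0, 0.0, 0.0, 1.0]] 485.07027175954744 [0.02800368 0.         0.         0.         0.        ]
side [[0.935, 0.188, -0.302, 0.208], [-0.355, 0.478, -0.803, -0.92], [-0.006, 0.858, 0.514, 0.736], [0.0, 0.0, 0.0, 1.0]] 464.4075394234185 [-0.08296537  0.          0.          0.          0.        ]
wrist [[0.373, 0.9, 0.224, 0.294], [-0.928, 0.362, 0.089, -0.556], [-0.001, -0.241, 0.97, 0.384], [0.0, 0.0, 0.0, 1.0]] 298.2966349089834 [0.00607002 0.         0.         0.         0.        ]
[[ 9.27998002e-01  3.72585093e-01 -2.36810866e-04]
 [ 3.72585153e-01 -9.27997588e-01  8.83187947e-04]
 [ 1.09302751e-04 -9.07828863e-04 -9.99999582e-01]] [-0.3433455   1.09521667  0.13171319]
```

View pics/top0.png

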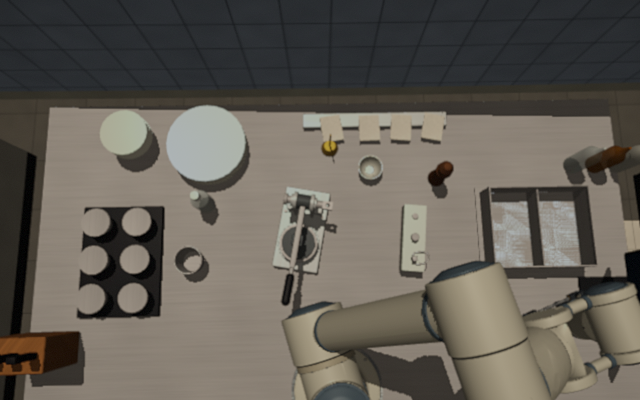

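View pics/side0.png

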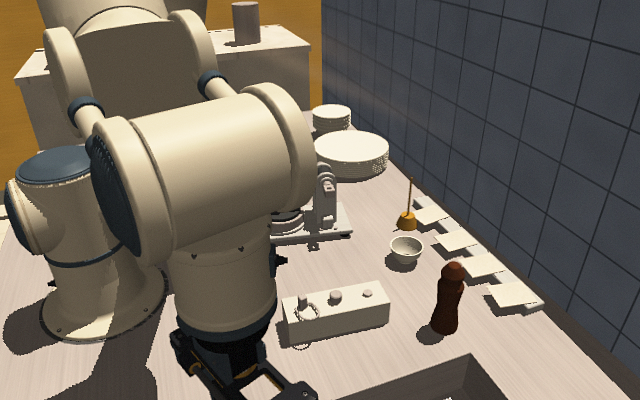

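Run:
```python
import cv2,numpy as np
from h import *
a=cv2.imread("pics/top0.png")
A=cv2.resize(a[180:280,260:350],None,fx=4,fy=4,interpolation=cv2.INTER_CUBIC)
B=cv2.resize(a[190:290,385:445],None,fx=4,fy=4,interpolation=cv2.INTER_CUBIC)
cv2.imwrite("pics/c0.png",np.hstack([A,B]))
C=cam("top")
print(onz(C,[[302,230]],.01),onz(C,[[405,206],[424,206],[425,271],[402,271],[417,258],[415,238],[415,222]],.06))
```

```text
[[0.50796908 0.10501669 0.01      ]] [[ 0.5754396  -0.23533039  0.06      ]
 [ 0.57442312 -0.29764118  0.06      ]
 [ 0.36340912 -0.28926996  0.06      ]
 [ 0.36460091 -0.21564798  0.06      ]
 [ 0.40518767 -0.26585167  0.06      ]
 [ 0.46974153 -0.26275071  0.06      ]
 [ 0.52200793 -0.26543281  0.06      ]]
```

View pics/c0.png

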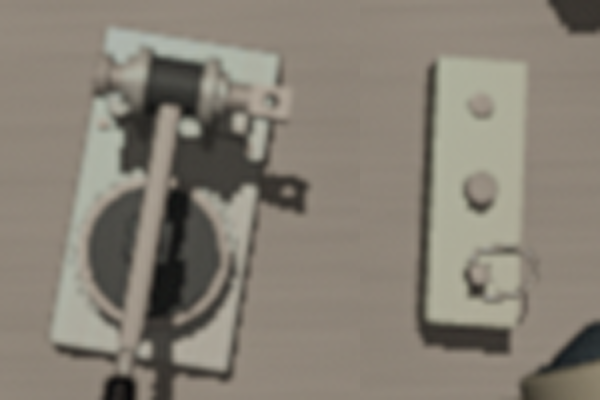

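```bash
cat >> h.py <<'E'
def R(yaw):  # tool down, tool x at yaw
    c,s=np.cos(yaw),np.sin(yaw)
    return np.array([[c,s,0],[s,-c,0],[0,0,-1.]])
E
python3 - <<'E'
from h import *
C=cam("top")
b=onz(C,[[404.5,204.25],[426.75,205.75],[423.75,272],[401.75,270.5]],.06)
p=onz(C,np.array([[107,28],[281,54],[228,377],[52,346]])/4+[260,180],.015)
print(b.round(4),p.round(4))
bc=b.mean(0);bx=(b[0]+b[1]-b[2]-b[3]);bx/=np.linalg.norm(bx)
pin=bc-.07*bx;print("block",bc,bx,"pin",pin, "pinpx", onz(C,[[414.3,257.5]],.09))
px=(p[0]+p[1]-p[2]-p[3]);px/=np.linalg.norm(px);print("press",p.mean(0),np.degrees(np.arctan2(px[1],px[0])))
print("hole",onz(C,[[327.5,205.3]],.16))
for yaw in(-90,90):print(yaw,ctrl.ik([pin[0],pin[1],.2],R(np.radians(yaw))))
ctrl.goto([pin[0],pin[1],.2],R(np.radians(-90)))
C=cam("wrist");im=ctrl.read_camera("wrist");cv2.imwrite("pics/w1.png",im)
print(ctrl.current_t(),proj(C,[[pin[0],pin[1],.09],[pin[0],pin[1],.06]]))
E
```

```text
[[ 0.5813 -0.234   0.06  ]
 [ 0.5751 -0.3067  0.06  ]
 [ 0.3603 -0.2851  0.06  ]
 [ 0.3662 -0.2149  0.06  ]] [[0.6549 0.1551 0.015 ]
 [0.6301 0.008  0.015 ]
 [0.3603 0.0569 0.015 ]
 [0.3882 0.2014 0.015 ]]
block [ 0.47072604 -0.26017074  0.06      ] [ 0.99555904 -0.09413926  0.        ] pin [ 0.40103691 -0.25358099  0.06      ] pinpx [[ 0.40510657 -0.25144762  0.09      ]]
press [0.50838393 0.10535767 0.015     ] -10.05731795543697
hole [[0.56469084 0.02057408 0.16      ]]
-90 [-3.95217238e+01  1.72025725e+01  9.87121737e+01 -2.54444375e-14
  6.40852538e+01  1.40478276e+02]
90 [-3.95217238e+01  1.72025725e+01  9.87121737e+01 -2.54444375e-14
  6.40852538e+01 -3.95217238e+01]
2.4667 [[321.50714925 207.43837999]
 [321.56241597 200.75580398]]
```

View pics/w1.png

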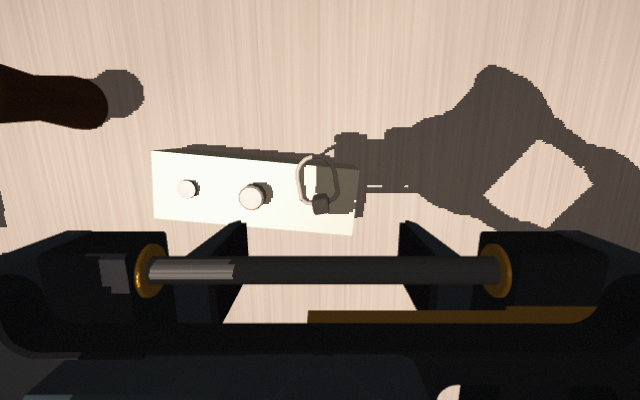

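Run:
```python
import cv2
a=cv2.imread("pics/w1.png")[145:225,280:370]
cv2.imwrite("pics/c1.png",cv2.convertScaleAbs(cv2.resize(a,None,fx=7,fy=7,interpolation=cv2.INTER_CUBIC),alpha=1.6,beta=10))
```

```text
(no output)
```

View pics/c1.png

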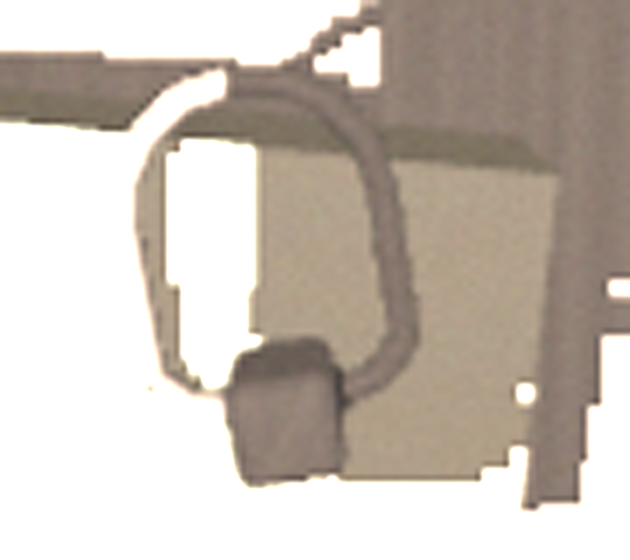

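Run:
```python
from h import *
C=cam("wrist")
f=lambda pts:np.array(pts)/7.+[280-.43,145-.43]
h=onz(C,f([[228,390],[338,378],[343,474],[248,485]]),.09);print(h,h.mean(0))
w=onz(C,f([[258,80],[165,370],[400,350]]),.068);print(w)
v=w[0]-h.mean(0);e=h[0]-h[3]+h[1]-h[2];e2=h[1]-h[0]+h[2]-h[3]
print(np.degrees([np.arctan2(v[1],v[0]),np.arctan2(e[1],e[0]),np.arctan2(e2[1],e2[0])]),np.linalg.norm(v[:2]))
```

```text
[[ 0.41001166 -0.26070057  0.09      ]
 [ 0.39490328 -0.26238365  0.09      ]
 [ 0.39414939 -0.24876749  0.09      ]
 [ 0.40734279 -0.2471907   0.09      ]] [ 0.40160178 -0.2547606   0.09      ]
[[ 0.40610314 -0.30124661  0.068     ]
 [ 0.42005239 -0.25890924  0.068     ]
 [ 0.38534216 -0.26191721  0.068     ]]
[ -84.46914284  -82.80841713 -173.4294932 ] 0.04670343890919784
```

Run:
```python
from h import *
ctrl.command_gripper(.5)
r=R(np.radians(-83.5)); x,y=.4013,-.2543
ctrl.move_l([x,y,.11],ori=r,vel=.15)
print(ctrl.move_l([x,y,.0718],vel=.08,contact_N=6),ctrl.current_tool_pos())
ctrl.command_gripper(.0)
print(ctrl.current_grip_width()*91,ctrl.current_grasp_force(),ctrl.current_contact_force())
ctrl.move_l([x,y,.19],vel=.15)
a=np.radians(-10.06);py=np.array([-np.sin(a),np.cos(a),0])
h=np.array([.5647,.0206,.16])
t=h+.07*py; t[2]=.30
ctrl.move_l([x,y,.30],vel=.3)
ctrl.goto(t,R(a-np.pi/2))
ctrl.sleep(.2)
C=cam("wrist");im=ctrl.read_camera("wrist");cv2.imwrite("pics/w2.png",im)
print(ctrl.current_t(),ctrl.current_grip_width()*91,proj(C,[h]),ctrl.current_contact_force(),ctrl.current_tool_pos())
```

```text
False [ 0.40146019 -0.25442463  0.07212731]
15.89435581648698 29.87679272890091 [4.17972769 0.75613258 1.97182361]
11.45 15.199081322854845 [[321.74812288 132.93947417]] [-0.48565647  0.09960866 -0.55762438] [0.57694263 0.08948589 0.30002392]
```

View pics/w2.png

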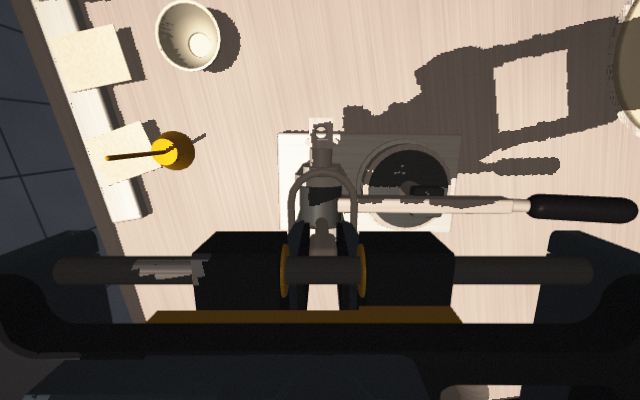

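Run:
```python
import cv2
a=cv2.imread("pics/w2.png")[112:256,270:370]
cv2.imwrite("pics/c2.png",cv2.convertScaleAbs(cv2.resize(a[:100],None,fx=6,fy=6,interpolation=cv2.INTER_CUBIC),alpha=1.0,beta=10))
b=cv2.imread("pics/w2.png")[160:255,280:365]
cv2.imwrite("pics/c3.png",cv2.convertScaleAbs(cv2.resize(b,None,fx=6,fy=6,interpolation=cv2.INTER_CUBIC),alpha=1.5,beta=20))
```

```text
(no output)
```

View pics/c2.png

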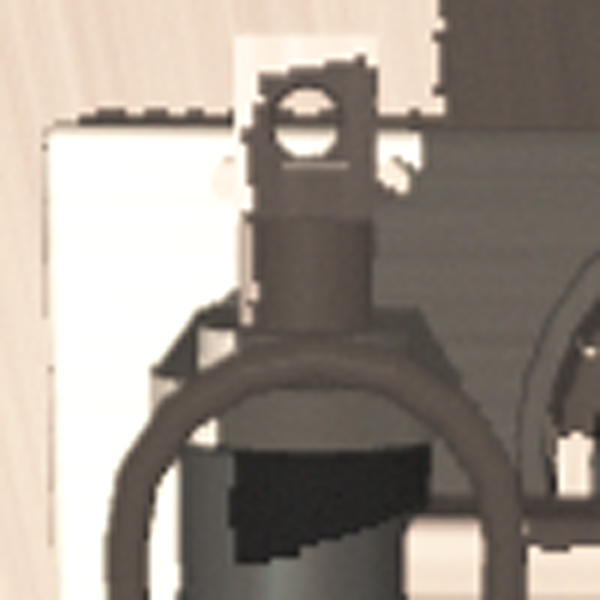

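View pics/c3.png

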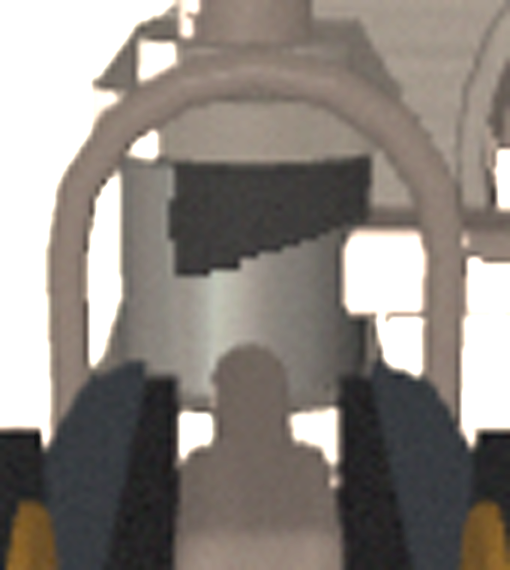

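Run:
```python
from h import *
C=cam("wrist");a=np.radians(-10.06);M=np.array([[np.cos(a),np.sin(a)],[-np.sin(a),np.cos(a)]])
t=ctrl.current_tool_pos()
hole=onz(C,[[321,132.2]],.16)[0];nose=onz(C,[[321.6,222.9]],.2402)[0];bow=onz(C,[[322.7,172.7]],.298)[0]
edges=onz(C,np.array([[236,60],[236,200],[378,60],[374,200]])/6+[269.6,111.6],.16)
for n,p in(("hole",hole),("nose",nose),("bow",bow)):print(n,p,(M@(p-t)[:2]*1e3).round(2))
e=(edges[0]+edges[2]-edges[1]-edges[3]);print(edges,np.degrees(np.arctan2(e[1],e[0])))
bp=onz(C,np.array([[48,127],[60,590]])/6+[269.6,111.6],.015);d=bp[0]-bp[1];print(np.degrees(np.arctan2(d[1],d[0])))
```

```text
hole [0.56535299 0.0197874  0.16      ] [  0.76 -70.65]
nose [0.57712742 0.09013933 0.2402    ] [0.07 0.68]
bow [0.56804195 0.04341261 0.298     ] [ -0.72 -46.92]
[[0.57542761 0.0075724  0.16      ]
 [0.57966482 0.03000969 0.16      ]
 [0.55212239 0.01170495 0.16      ]
 [0.55659887 0.03410251 0.16      ]] -100.99836868088748
-100.59921877315365
```

```bash
cat >> h.py <<'E'
AP=np.radians(-10.4)
PX=np.array([np.cos(AP),np.sin(AP),0]);PY=np.array([-np.sin(AP),np.cos(AP),0])
def st(tag=""):print(tag,"t",ctrl.current_t(),"p",np.round(ctrl.current_tool_pos(),4),"F",np.round(ctrl.current_contact_force(),2))
E
python3 - <<'E'
from h import *
t=np.array(ctrl.current_tool_pos());a=np.radians(-10.06)
x0=np.array([np.cos(a),np.sin(a),0]);y0=np.array([-np.sin(a),np.cos(a),0])
g=t+.00069*x0-.07133*y0
ctrl.move_l(g,vel=.1,ori=R(AP-np.pi/2))
g[2]=.232;ctrl.move_l(g,vel=.1);ctrl.sleep(.2);st("above")
g[2]=.1705
print(ctrl.move_l(g,vel=.02,contact_N=3));st("down")
E
```

```text
above t 13.35 p [0.5655 0.0191 0.2326] F [-0.98  0.42 -0.67]
True
down t 16.0833 p [0.5653 0.0191 0.1718] F [0.06 0.1  6.15]
```

Run:
```python
from h import *
p=np.array(ctrl.current_tool_pos())
ctrl.command_gripper(.45);st("rel")
q=p.copy();q[2]=.235;ctrl.move_l(q,vel=.12)
q=q+.045*PY+[0,0,.055];ctrl.move_l(q,vel=.15);ctrl.sleep(.2)
C=cam("wrist");im=ctrl.read_camera("wrist");st()
X=proj(C,[p*[1,1,0]+[0,0,.19],p*[1,1,0]-.048*PY+[0,0,.17]]);print(X)
u,v=X.mean(0).astype(int)
cv2.imwrite("pics/c4.png",cv2.convertScaleAbs(cv2.resize(im[max(0,v-50):v+50,u-60:u+60],None,fx=5,fy=5,interpolation=cv2.INTER_CUBIC),alpha=1.3,beta=10));print(u-60,v-50)
ctrl.command_gripper(0.)
```

```text
rel t 16.6583 p [0.5647 0.0192 0.1712] F [-0.64  0.99  0.7 ]
 t 18.2167 p [0.5731 0.0629 0.2893] F [0.19 0.38 0.36]
[[321.03899391 162.14620709]
 [320.96369584 107.78803981]]
261 84
```

View pics/c4.png

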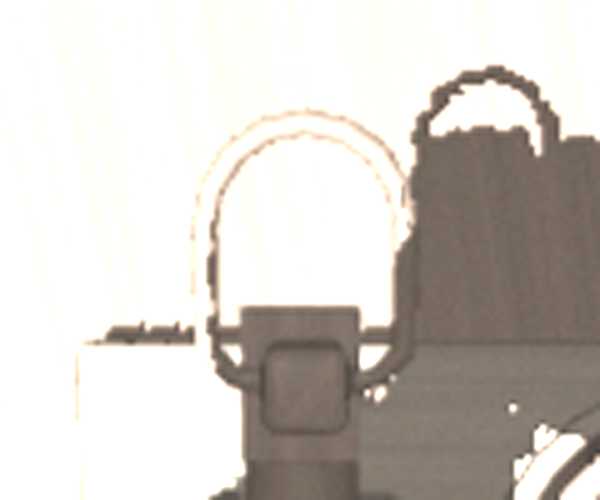

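The pin's head (about px 322,161) sits centred and square on the tongue. The open ring points straight out past the shaft's end, with its bow at about px 322,108. Next I push the ring over.

Run:
```python
from h import *
p=np.array([.5649,.0192,0])
q=p-.041*PY
ctrl.move_l(q+[0,0,.29],vel=.15);ctrl.move_l(q+[0,0,.19],vel=.12);ctrl.sleep(.15);st("start")
for z in(.165,.15,.14,.132,.125):
    c=ctrl.move_l(q+[0,0,z],vel=.04,contact_N=8);st(f"{z} {c}")
    if c:break
```

```text
Traceback (most recent call last):
bench.MotionError: the arm cannot follow that straight line within its joint ranges
```

Run:
```python
from h import *
p=np.array([.5649,.0192,0]);q=p-.041*PY;r=R(AP-np.pi/2)
print(np.round(ctrl.current_q(),1));st()
for z in(.29,.19,.125):print(np.round(ctrl.ik(q+[0,0,z],r),1))
```

```text
[   0.4   20.7   77.6    0.    81.8 -169.2]
 t 18.9583 p [0.5734 0.0634 0.29  ] F [ 0.94  0.95 -0.15]Traceback (most recent call last):
  File "<stdin>", line 4, in <module>
    return _wrapfunc(a, 'round', decimals=decimals, out=out)
    return _wrapit(obj, method, *args, **kwds)
    result = getattr(arr, method)(*args, **kwds)
TypeError: unsupported operand type(s) for *: 'NoneType' and 'float'
```

Run:
```python
from h import *
p=np.array([.5649,.0192,0]);q=p-.041*PY;r=R(AP-np.pi/2-np.radians(10))
ctrl.goto(q+[0,0,.29],r);ctrl.move_l(q+[0,0,.19],vel=.12);ctrl.sleep(.15);st("start")
for z in(.165,.15,.14,.132,.125):
    c=ctrl.move_l(q+[0,0,z],vel=.04,contact_N=8);st(f"{z} {c}")
    if c:break
```

```text
start t 20.525 p [ 0.5579 -0.0211  0.1907] F [-0.2   0.35  0.3 ]
0.165 False t 21.3 p [ 0.5576 -0.0212  0.1651] F [-0.58 -1.89  1.57]
0.15 False t 21.825 p [ 0.5574 -0.0211  0.1498] F [ 0.1  -1.1   1.16]
0.14 False t 22.225 p [ 0.5572 -0.0212  0.1396] F [ 0.11 -0.16  0.82]
0.132 False t 22.575 p [ 0.5572 -0.0212  0.1316] F [-0.3  -0.67  0.44]
0.125 False t 22.9 p [ 0.5573 -0.0212  0.1247] F [0.17 0.13 0.46]
```

Run:
```python
from h import *
p=np.array([.5649,.0192,0]);q=p-.055*PY
ctrl.move_l(q+[0,0,.125],vel=.1);ctrl.move_l(q+[0,0,.26],vel=.15)
t=p+.0*PY+[0,0,.31];ctrl.goto(t,R(AP-np.pi/2));ctrl.sleep(.2)
C=cam("wrist");im=ctrl.read_camera("wrist");st()
s=ctrl.read_camera("side");S=cam("side")
A=lambda im,C,X,w:cv2.resize(im[max(0,int(X[1])-w):int(X[1])+w,int(X[0])-w:int(X[0])+w],(395,395),interpolation=cv2.INTER_CUBIC)
X=proj(C,[p+[0,0,.17]])[0];Y=proj(S,[p+[0,0,.14]])[0];print(X,Y)
cv2.imwrite("pics/c5.png",np.hstack([A(im,C,X,50),A(s,S,Y,35)]))
```

```text
t 24.8917 p [0.5644 0.0186 0.309 ] F [-0.47  0.9   0.73]
[321.08587127 201.6195554 ] [327.91241346 195.56422147]
```

View pics/c5.png

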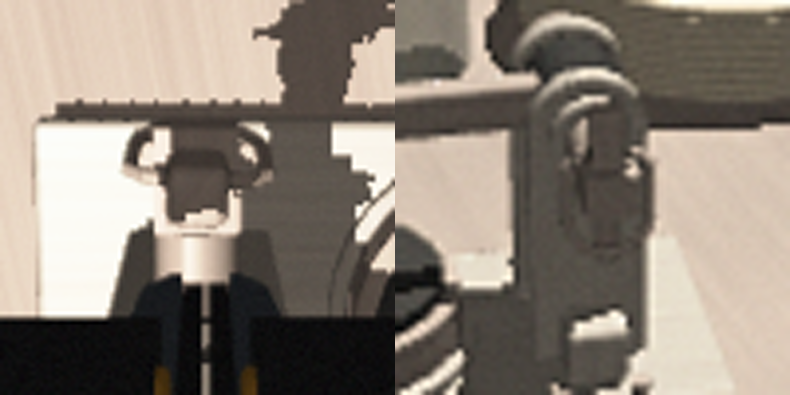

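The pin's head is still seated at about px 321,200 in the wrist view. In the side view the ring hangs down around the tongue against the shank, at about px 328,196. The gripper is clear of everything.

```bash
python3 -c "
from h import *
print(ctrl.sign_off());st()"
```

```text
the job is handed in; nothing more can be done
None
the job is handed in; nothing more can be done
```

The linchpin is seated through the shaft with its ring snapped over the end and down against the pin. The press force I read peaked at about 6 N, nothing else on the counter was deliberately touched, and I handed the job in at about 25 s.

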